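# Open up the disc rack at the record fair

## Task

Make room in the disc rack: with the fingertips, press down the release key on the sliding jaw and, keeping it pressed, push the jaw along its bar, away from the row of disc cases, until it is fully back against the end stop. Then let the key spring up and take the hand away. Nothing needs gripping and nothing is to be picked up: leave the mug, the roll of tape and the loose disc cases where they are.

Things in the scene. Friction and masses are not known exactly. Their poses are not given: they have to be found in the camera images.
- rack: Dark steel rack screwed to the table, 205 mm (x) by 415 mm (y). Origin: on the table below the middle line of its toothed steel bar, z up. The bar runs along y at x = 0, 14 mm wide, top at 72 mm. Fixed row of upright disc cases: x -165 to -23, y -243 to -150, top 133 mm. End stop: post 40 mm wide, 96 mm high, y 131 to 156 mm. The jaw opens towards +y.
- jaw (a joint): Sliding jaw: grey carriage on the bar (40 mm wide, 103 long, deck at 92 mm) with an aluminium plate reaching across the end of the row of cases. Value in m: 0 next to the cases, 0.17 at the end stop (rack +y). A ratchet under the bar, teeth 12 mm apart, blocks + motion unless the key is down. About 2.5 N of friction, plus drag of 6 N per m/s; stays where left.
- key (a joint): Release key: flat black plate on top of the carriage, moves straight down on a spring and travels with the jaw. Value in m: 0 up, 0.010 fully pressed; the pawl is clear of the teeth from about 0.006. Spring 4 N at first, 8 N at the bottom. At the start it may stand up to 5 mm down, its pawl on a tooth; at the end stop it rises fully once let go.
- key_top (a point): Centre of the key's top face, moving with it: 106 mm above the table with the key up, 96 mm fully pressed. The face is 42 mm across the bar (rack x) by 47 mm along it (rack y). It lies at rack x = 0, rack y = -111.5 mm + jaw value; its axes are the rack's.
- push_face (a point): Middle of the upright face of the carriage's hump at the +y end of the key, 26.5 mm from key_top towards rack +y. Face 44 mm wide, top 136 mm above the table (30 mm above the key); the hump slopes down behind it. A fingertip standing on the key pushes the jaw by this face. Nothing stands above the key or at its other three sides.
- mug: Bystander: white mug, 80 mm across, 92 mm high, on the table beyond the bar; origin at the centre of its foot.
- tape: Bystander: brown roll of tape lying flat, 90 mm across, 24 mm high, beyond the bar near the end stop; origin at the centre of its underside.
- case_a: Bystander: loose disc case lying flat, 142 x 125 x 10 mm, on the table past the end of the rack; origin at the centre of its underside.
- case_b: Bystander: loose disc case of the same size, lying on case_a; origin at the centre of its underside.

How it is judged:
On the way, in this order (a step that is already met when the one before it is completed fails the run):
1. the release key is pressed down (at least 6 mm) while the jaw is still within 15 mm of where it stood (value of joint key above 0.006 m and distance of push_face from where it was at the start of the episode below 0.015 m), for 0.1 s.
2. the jaw passes the middle of its travel with the key held down (pawl clear, over 4 mm) (value of joint jaw above 0.1 m and value of joint key above 0.004 m), for 0.05 s.
3. the jaw is pushed back to the end stop (value of joint jaw above 0.164 m), for 0.1 s.
At the end, for the whole second after the job is handed in: The jaw stands at rest within 6 mm of the end stop, its release key has sprung back up (within 3 mm), and the bystanders are within 30 mm of their places (value of joint jaw above 0.164 m and value of joint key below 0.003 m and velocity of joint jaw between -0.01 and 0.01 m/s); the robot touches nothing.
It fails at once if the mug is lifted, carried or knocked more than 30 mm from its place (distance of mug from where it was at the start of the episode above 0.03 m).
It fails at once if the roll of tape is lifted, carried or knocked more than 30 mm from its place (distance of tape from where it was at the start of the episode above 0.03 m).
It fails at once if the lower loose disc case is lifted, carried or knocked more than 30 mm from its place (distance of case_a from where it was at the start of the episode above 0.03 m).
It fails at once if the upper loose disc case is lifted, carried or knocked more than 30 mm from its place (distance of case_b from where it was at the start of the episode above 0.03 m).
It also fails if it takes over 32 s, if anything falls off the work surface, if the arm or the gripper's body presses on something with over 40 N, if the wrist force passes 120 N, or if a joint passes its speed limit or range.

## Robot

A 7-joint arm with a two-finger parallel gripper is mounted at the origin on the work surface. World frame = base frame: x ahead of the robot, y to its left, z up, the work surface at z = 0. Lengths are in m, angles in rad, forces in N, time in s.
With the tool pointing down it reaches from about 0.425 to 0.925 m from the base axis. Payload 6.8 kg.
Tool frame: the origin (TCP) lies between the finger pads; the fingertips stand bot.nose_length ahead of it and the grasp point (between the pads) lies 5 mm behind it (bot.nose_length is the distance from the TCP to the fingertips, in m); z points along the fingers, x is the direction in which the jaws open and shut, and the axes are right-handed (so a half turn about z gives the same grasp; the last joint's range is limited). The gripper opens to 85 mm and grips with 20 to 120 N. Pads are 22 mm wide; open, the fingers measure 114 mm over their backs; the gripper's body (76 mm by 85 mm) begins 54 mm behind the grasp point. The pads swing forward as they close: fully open they stand 13 mm farther back than shut.
Start: joints at [-1.311, 0.477, 0.022, 1.555, -0.011, 1.109, -0.083], TCP at [0.243, 0.63, 0.245] pointing down, gripper open.
Joint ranges: [-2.96, 2.96], [-0.34, 2.1], [-1.41, 1.46], [0.24, 2.44], [-1.37, 4.51], [0.17, 1.92], [-2.96, 2.96]. Speed limits (rad/s): [2.39, 2.39, 3.14, 3.14, 3.14, 3.14, 3.14].

## Interface

Orientations are given as [roll, pitch, yaw] about the fixed x, y, z axes, in that order (R = Rz(yaw) Ry(pitch) Rx(roll)).
In Python, from cell import bot, capture, camera_info, boxes_of, pinpoint gives the robot as it stands.
- The arm moves only by the shell command python3 -m creep 'ROWS' [FORCE]. ROWS is text: rows parted by semicolons, each of 5 numbers parted by spaces: the shift along the world's x, y, z in mm, then the turn about the world's z in degrees, then the closure, from -1 (fully open) to 1 (shut). In form: x y z roll fingers; .... A call has 1 to 12 rows; each row shifts and turns the commanded pose from where the row before left it; what a row does not reach is not made up. A row lasts 1/12 s, in which the tool goes at most 41.7 mm and 7.16 degrees, less where a joint would pass 70% of its speed; a pose out of reach is approached as far as the arm can. A call is refused whole if a number of a shift passes 41.7 or a number of a turn 7.16, either way. A call with a gripper value outside its range is refused whole. The fingers move at their own pace and stop on an object; FORCE is the grip in N (left out, the last holds). Time passes only in rows, so rows that do not move let the fingers close. It gives the time, the measured TCP pose, the force and the opening at its end, in the units of the state.
- bot.observe(): the state, without advancing time (a new reading comes with each control period).
- capture(name): name is "scene" or "top"; returns (picture, depth): 480x640x3 uint8, blue, green, red; 480x640 float32, m along the optical axis (not along the pixel's ray), 0 where there is no reading.
- camera_info(name): a dict with "fx", "fy", "cx", "cy" (pixels), "dist_coeffs" ([k1, k2, p1, p2, k3] as OpenCV has them; the pictures are not rectified), "xyz" and "attitude" of the camera in the world. Camera axes: x right, y up, looking along -z (the intrinsics and any distortion apply to the point x, -y, -z); pixel columns grow to the right and rows downward; lengths in m; the calibration is good to about 2 mm. A picture is of the moment at which its call begins. camera_info takes no time and is no camera call.
- bot.sign_off(): hands the job in, once; it reports no verdict.
Trained networks look in the newest picture that a camera, given by its name, has taken for a name from the list of things; names that differ only in an ending like _2 or _b are one class to them, and where a whole thing is asked for, a point or a joint stands for the part that bears it (a point fixed in the world has none). Each returns a list of dicts, best first, with "p" (0 to 1); they miss things now and then, are a little off and sometimes report something else, mostly with a low value. They report only what shows in the picture. A call takes as long as a camera call.
- boxes_of(camera, thing): "centre" ([x, y, z] in m, in world coordinates, good to about 4 mm: the middle of the surface that is visible of it).
- pinpoint(camera, thing): "centre" ([x, y, z] in m, in world coordinates, good to about 4 mm: a listed point, or the origin of a listed thing).
The state is a dict: "t": time; "joint_pos": joint angles; "joint_velocities": joint speeds; "joint_torque": joint torques, N m; "position": TCP position; "tool_rot": TCP orientation; "ft_force": force on the tool from outside, world axes, zero at the start; "torque": the same for the moment, N m; "opening": finger opening in m.
Only numpy, scipy, OpenCV 4.12 (cv2) and the standard library are available. Lean on these libraries where they do the work, as an engineer would, in place of code of your own. Each camera call takes 0.05 s, during which the arm holds its last target. There are 200 camera calls.

## Working session

There is one attempt and no reset: what is moved stays moved. The work goes in short steps, Python scripts to look and compute and a shell command to move; the robot and the scene stay as the last step left them, time stands still between calls to the robot, and variables do not carry over. Pictures are saved under pics/ and viewed, about 8 in all and at most 12, crops included, and the job is handed in when it is done.

```bash
mkdir -p pics; ls; python3 - <<'E'
from cell import bot, capture, camera_info, boxes_of, pinpoint
import cv2, numpy as np
np.set_printoptions(precision=4,suppress=True)
s=bot.observe(); print(s['t'],s['position'],s['tool_rot'],s['opening'],bot.nose_length)
for c in ("scene","top"):
    im,d=capture(c); cv2.imwrite(f"pics/{c}0.png",im); np.save(f"pics/{c}0d.npy",d)
    i=camera_info(c); print(c,i)
    for t in ("rack","key_top","push_face","jaw","mug","tape","case_a"):
        for f in (pinpoint,boxes_of):
            if f is boxes_of and t not in("jaw","key_top"): continue
            try: print(c,f.__name__,t,[(np.round(r['centre'],4),round(r['p'],2)) for r in f(c,t)[:3]])
            except Exception as e: print(c,t,e)
print(bot.observe()['t'])
E
```

```text
pics
0.0 [0.2425 0.6293 0.2443] [3.1415 0.0018 1.2031] 0.08548553232732842 0.014
scene {'fx': 575.0309898385564, 'fy': 575.0309898385564, 'cx': 324.39406310070643, 'cy': 246.39669312587088, 'dist_coeffs': array([-0.1268,  0.    ,  0.    ,  0.    ,  0.    ]), 'xyz': array([1.1507, 0.1262, 0.7229]), 'attitude': array([0.7557, 0.0064, 1.648 ])}
scene call rack [(array([0.5195, 0.0009, 0.0012]), 0.78), (array([ 0.5451, -0.0657,  0.1053]), 0.43)]
scene call key_top [(array([ 0.5411, -0.0692,  0.104 ]), 0.67), (array([0.3296, 0.2455, 0.0072]), 0.34)]
scene call key_top [(array([ 0.5544, -0.0609,  0.1052]), 0.61)]
scene call push_face [(array([ 0.5386, -0.0473,  0.1231]), 0.56)]
scene jaw it knows: case, key_top, mug, push_face, rack, tape
scene call jaw [(array([ 0.5417, -0.0497,  0.1026]), 0.83)]
scene call mug [(array([ 0.6865, -0.0977, -0.0003]), 0.62)]
scene call tape [(array([ 0.5861,  0.1314, -0.0007]), 0.97)]
scene call case_a [(array([0.3331, 0.2463, 0.009 ]), 0.74)]
top {'fx': 555.0277713870653, 'fy': 555.0277713870653, 'cx': 314.4133014922338, 'cy': 236.52262473911574, 'dist_coeffs': array([-0.0272,  0.    ,  0.    ,  0.    ,  0.    ]), 'xyz': array([0.4517, 0.0901, 0.9266]), 'attitude': array([ 0.1629,  0.0215, -1.567 ])}
top call rack [(array([ 0.519 ,  0.0007, -0.0013]), 0.71)]
top call key_top [(array([ 0.5413, -0.0691,  0.1082]), 0.6)]
top call key_top [(array([ 0.5456, -0.0706,  0.1092]), 0.6)]
top call push_face [(array([ 0.5356, -0.0411,  0.1207]), 0.66)]
top jaw it knows: case, key_top, mug, push_face, rack, tape
top call jaw []
top call mug [(array([ 0.6856, -0.0994, -0.0006]), 0.89)]
top call tape []
top call case_a [(array([0.3301, 0.2413, 0.0093]), 0.81)]
0.9
```

View pics/scene0.png

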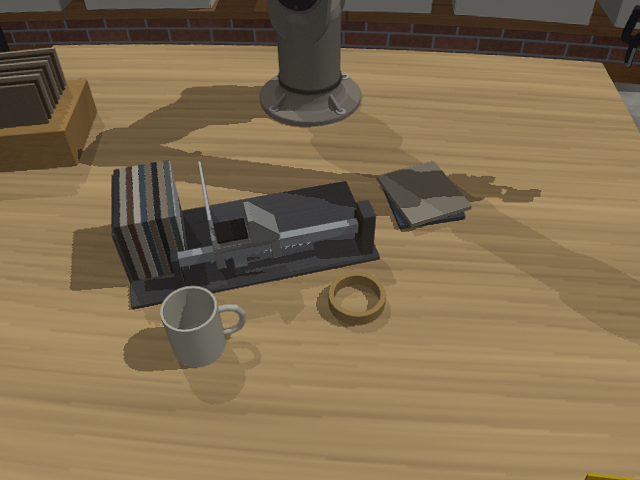

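View pics/top0.png

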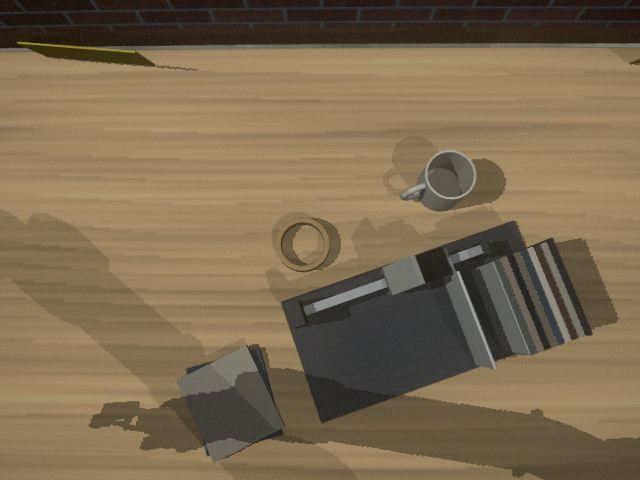

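The scene view shows the key at about (233,231), the hump at (262,222) and the end stop at (365,230). The top view shows the key at (433,264), the hump at (403,273) and the stop at (295,313). Next I'll fit the rack's yaw from depth.

```bash
cat > h.py <<'E'
import numpy as np, cv2
from scipy.spatial.transform import Rotation as R
from cell import bot, capture, camera_info, boxes_of, pinpoint
np.set_printoptions(precision=4,suppress=True)
def cloud(c,d):
    i=camera_info(c); K=np.array([[i['fx'],0,i['cx']],[0,i['fy'],i['cy']],[0,0,1]])
    v,u=np.mgrid[:480,:640]
    n=cv2.undistortPoints(np.stack([u,v],-1).reshape(-1,1,2).astype(float),K,i['dist_coeffs']).reshape(480,640,2)
    p=np.stack([n[...,0]*d,-n[...,1]*d,-d],-1)
    P=p@R.from_euler('xyz',i['attitude']).as_matrix().T+i['xyz']; P[d<=0]=np.nan
    return P
E
python3 - <<'E'
from h import *
def rackf(P,o,th):
    q=P[...,:2]-o; c,s=np.cos(th),np.sin(th)
    return np.stack([q[...,0]*c+q[...,1]*s,-q[...,0]*s+q[...,1]*c,P[...,2]],-1)
T=cloud('top',np.load('pics/top0d.npy')); S=cloud('scene',np.load('pics/scene0d.npy'))
o=np.array([.5193,.0008]); th=np.radians(17.4)
for n,P in(('top',T),('scene',S)):
    P=P.reshape(-1,3); P=P[np.isfinite(P[:,2])]
    q=rackf(P,o,th)
    b=q[(abs(q[:,0])<.014)&(q[:,1]>.03)&(q[:,1]<.125)&(abs(q[:,2]-.072)<.006)]
    k=np.polyfit(b[:,1],b[:,0],1); print(n,'bar n',len(b),'slope deg',np.degrees(k[0]),'x0',k[1],'z',np.median(b[:,2]), 'yaw',17.4-np.degrees(k[0]))
    m=q[(abs(q[:,0])<.03)&(q[:,1]>.1)&(q[:,1]<.18)&(abs(q[:,2]-.096)<.006)]; print(' stop',np.percentile(m,[3,50,97],axis=0))
    m=q[(abs(q[:,0])<.019)&(q[:,1]>-.092)&(q[:,1]<-.056)&(q[:,2]>.085)]; print(' key n',len(m),np.percentile(m,[3,50,97],axis=0))
    m=q[(abs(q[:,0])<.03)&(q[:,1]>-.07)&(q[:,1]<.0)&(q[:,2]>.112)]; print(' hump',len(m),np.percentile(m,[2,50,98],axis=0))
    m=q[(abs(q[:,2]-.135)<.006)&(abs(q[:,0])<.026)&(q[:,1]>-.07)&(q[:,1]<.0)]; print(' ridge',len(m),np.percentile(m,[2,50,98],axis=0) if len(m) else '')
    m=q[(q[:,0]>-.17)&(q[:,0]<-.03)&(q[:,1]>-.14)&(q[:,1]<-.05)&(q[:,2]>.11)]; print(' plate',len(m),np.percentile(m,[2,50,98],axis=0))
E
```

```text
top bar n 574 slope deg -1.8746234224097993 x0 0.0010713759781701452 z 0.07111974863145853 yaw 19.274623422409796
 stop [[-0.0223  0.1339  0.0924]
 [-0.0038  0.1442  0.0949]
 [ 0.0149  0.1545  0.0976]]
 key n 597 [[-0.0165 -0.0911  0.1026]
 [ 0.0005 -0.0736  0.1053]
 [ 0.0179 -0.057   0.1082]]
 hump 720 [[-0.0191 -0.0458  0.1125]
 [ 0.0022 -0.0311  0.1272]
 [ 0.0232 -0.0165  0.1371]]
 ridge 307 [[-0.0187 -0.0463  0.1292]
 [ 0.0024 -0.0393  0.1339]
 [ 0.0233 -0.0322  0.1378]]
 plate 357 [[-0.1613 -0.108   0.1104]
 [-0.0987 -0.1043  0.1134]
 [-0.0327 -0.101   0.1162]]
scene bar n 489 slope deg -1.7592274132970127 x0 0.0024560976996730187 z 0.07070055642283735 yaw 19.15922741329701
 stop [[-0.0216  0.132   0.091 ]
 [-0.0008  0.1423  0.0947]
 [ 0.017   0.1529  0.0972]]
 key n 415 [[-0.0156 -0.0909  0.0906]
 [ 0.003  -0.0742  0.1053]
 [ 0.0183 -0.057   0.1072]]
 hump 539 [[-0.019  -0.048   0.1123]
 [ 0.0106 -0.0354  0.1249]
 [ 0.0256 -0.0181  0.1367]]
 ridge 198 [[-0.0188 -0.0483  0.1294]
 [ 0.0051 -0.0419  0.1345]
 [ 0.0255 -0.0347  0.1373]]
 plate 167 [[-0.1603 -0.1104  0.1114]
 [-0.0904 -0.106   0.114 ]
 [-0.0319 -0.102   0.1164]]
```

Bar slope and stop/hump offsets agree: rack yaw ≈ 19.2°, key ≈ (0.543, −0.0685), up at about 105 mm, jaw ≈ 0.038, so about 132 mm of travel. I'll turn by −49.7° so that tool x lies along rack x, shut the fingers, and move above the key.

```bash
python3 -m creep '15 -34 0 0 1; 15 -34 0 -7 1; 15 -34 0 -7 1; 15 -34 0 -7 1; 15 -34 0 -7 1; 15 -34 0 -7 1; 15 -34 0 -7 1; 15 -34 0 -7 1; 15 -34 0 0 1; 15 -34 0 0 1; 15 -34 0 0 1; 15 -34 0 0 1' 40
```

```text
t: 1.9
position: [0.4232, 0.2202, 0.2457]
tool_rot: [-3.141, -0.001, 0.348]
ft_force: [0.3, -0.0, -0.7]
opening: 0.0001
```

```bash
python3 -m creep '14 -34 0 -0.6 1; 14 -34 0 0 1; 14 -34 0 0 1; 14 -34 0 0 1; 14 -34 0 0 1; 14 -34 0 0 1; 14 -34 -10 0 1; 14 -34 -20 0 1; 0 0 -20 0 1; 0 0 0 0 1; 0 0 0 0 1'
python3 - <<'E'
from h import *
s=bot.observe(); print(s['t'],s['position'],np.degrees(s['tool_rot']),s['ft_force'],s['opening'])
ex=np.array([.9441,.3297]);ey=np.array([-.3297,.9441])
k=np.array([.543,-.0685]); g=s['position'][:2]-k; print('tip rel key, rack axes mm',1e3*g@ex,1e3*g@ey)
for c in("scene","top"):
    im,d=capture(c); cv2.imwrite(f"pics/{c}1.png",cv2.resize(im[140:300,130:450] if c=="scene" else im[180:340,270:590],(800,400)))
    for t in("key_top","push_face"): print(c,t,[(r['centre'],r['p']) for r in pinpoint(c,t)[:2]])
E
```

```text
t: 2.82
position: [0.5339, -0.0498, 0.1948]
tool_rot: [-3.141, 0.002, 0.337]
ft_force: [-0.7, -0.1, 0.8]
opening: 0.0
2.8167 [ 0.5339 -0.0498  0.1948] [-179.9554    0.1367   19.2998] [-0.7075 -0.0558  0.7894] 4.097293970833666e-05
tip rel key, rack axes mm -2.4232017418855007 20.63476678866929
scene key_top [([0.5448, -0.0625, 0.1044], 0.6)]
scene push_face [([0.5395, -0.0444, 0.1232], 0.79)]
top key_top [([0.5453, -0.0695, 0.1095], 0.63)]
top push_face [([0.5347, -0.0446, 0.1227], 0.94)]
```

View pics/scene1.png

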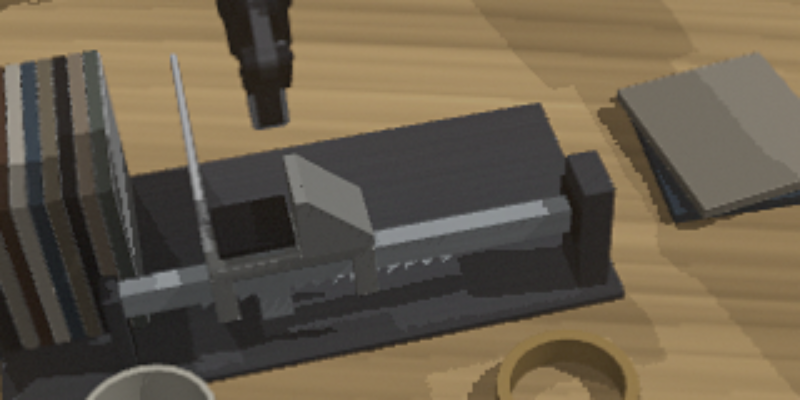

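The scene crop shows the shut fingertips at (268,125), high above the carriage, with the black key at (252,225) and the hump face at (300,215). The tips need to move about 15 mm back along rack −y before going down.

```bash
python3 -m creep '7.5 -14 0 0 1; 0 0 0 0 1; 0 0 -30 0 1; 0 0 -25 0 1; 0 0 -10 0 1; 0 0 -4 0 1; 0 0 0 0 1; 0 0 0 0 1'
python3 - <<'E'
from h import *
s=bot.observe(); print(s['t'],s['position'],s['ft_force'])
ex=np.array([.9441,.3297]);ey=np.array([-.3297,.9441])
g=s['position'][:2]-np.array([.543,-.0685]); print(1e3*g@ex,1e3*g@ey)
for c in("scene","top"):
    im,d=capture(c); cv2.imwrite(f"pics/{c}2.png",cv2.resize(im[160:280,150:310] if c=="scene" else im[210:330,350:510],(640,480)))
E
```

```text
t: 3.78
position: [0.5428, -0.064, 0.1274]
tool_rot: [3.141, -0.001, 0.337]
ft_force: [0.1, 0.0, -0.3]
opening: -0.0001
3.7833 [ 0.5428 -0.064   0.1274] [ 0.0978  0.0388 -0.3142]
1.3075956598565994 4.359933233230244
```

View pics/scene2.png

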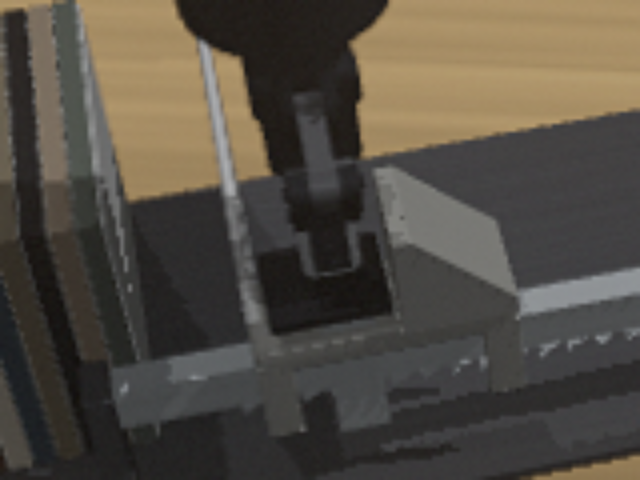

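The fingertips at (332,265) stand over the middle of the black key, clear of the hump face at (390,240). Now I'll press in small steps.

```bash
python3 -m creep '0 0 -5 0 1; 0 0 -4 0 1; 0 0 -3 0 1; 0 0 0 0 1'; python3 -m creep '0 0 -3 0 1; 0 0 0 0 1; 0 0 0 0 1'
```

```text
t: 4.22
position: [0.5431, -0.064, 0.1146]
tool_rot: [3.141, -0.002, 0.337]
ft_force: [1.4, 0.6, 6.1]
opening: 0.0002
t: 4.47
position: [0.5431, -0.064, 0.112]
tool_rot: [3.141, -0.002, 0.337]
ft_force: [0.3, 0.3, 6.6]
opening: -0.0002
```

```bash
python3 -m creep '0 0 -1.5 0 1; 0 0 0 0 1; 0 0 0 0 1'; python3 -m creep '0 0 -0.7 0 1; 0 0 0 0 1; 0 0 0 0 1'
```

```text
t: 4.72
position: [0.5431, -0.064, 0.1106]
tool_rot: [3.141, -0.002, 0.337]
ft_force: [0.2, -0.2, 5.9]
opening: 0.0002
t: 4.97
position: [0.5431, -0.064, 0.1101]
tool_rot: [3.141, -0.002, 0.337]
ft_force: [0.1, 0.1, 8.5]
opening: 0.0001
```

The key is near the bottom (tip at 96 mm, 8.5 N). Now I'll push along rack +y = (−0.330, 0.944).

```bash
python3 -m creep '-1.7 4.7 0 0 1; -1.7 4.7 0 0 1; -1.7 4.7 0 0 1; -2 5.7 0 0 1; -2 5.7 0 0 1; -2 5.7 0 0 1'; python3 - <<'E'
from h import *
for c in("scene","top"):
    im,d=capture(c)
    for t in("key_top","push_face"): print(c,t,[(r['centre'],r['p']) for r in pinpoint(c,t)[:2]])
cv2.imwrite("pics/top3.png",cv2.resize(im[180:340,270:590],(800,400)))
s=bot.observe(); print(s['position'],s['ft_force'])
E
```

```text
t: 5.47
position: [0.5325, -0.0337, 0.1102]
tool_rot: [3.139, -0.003, 0.336]
ft_force: [2.2, -2.0, 7.0]
opening: 0.0003
scene key_top [([0.5328, -0.0383, 0.0925], 0.87)]
scene push_face [([0.5283, -0.0182, 0.1203], 0.84)]
top key_top []
top push_face [([0.524, -0.0121, 0.121], 0.76), ([0.3321, 0.2425, 0.0092], 0.46)]
[ 0.532  -0.0322  0.1101] [-0.6349  1.7378  8.1772]
```

The jaw is moving with the fingers (push_face shifted about 30 mm along +y) and the key is still down. Continuing.

```bash
python3 -m creep '-2.6 7.6 0 0 1; -3.3 9.4 0 0 1; -3.3 9.4 0 0 1; -3.3 9.4 0 0 1; -3.3 9.4 0 0 1; -3.3 9.4 0 0 1; -3.3 9.4 0 0 1; -3.3 9.4 0 0 1; 0 0 0 0 1'; python3 - <<'E'
from h import *
for c in("scene","top"):
    im,d=capture(c)
    for t in("key_top","push_face"): print(c,t,[(r['centre'],r['p']) for r in pinpoint(c,t)[:2]])
    if c=="scene": cv2.imwrite("pics/scene3.png",cv2.resize(im[140:300,130:450],(800,400)))
s=bot.observe(); print(s['t'],s['position'],s['ft_force'])
ex=np.array([.9441,.3297]);ey=np.array([-.3297,.9441])
g=s['position'][:2]-np.array([.543,-.0685]); print(1e3*g@ex,1e3*g@ey)
E
```

```text
t: 6.52
position: [0.5059, 0.0422, 0.11]
tool_rot: [-3.141, -0.002, 0.339]
ft_force: [-1.3, 2.5, 9.5]
opening: -0.0002
scene key_top [([0.5057, 0.0389, 0.0944], 0.92)]
scene push_face [([0.4995, 0.063, 0.121], 0.65)]
top key_top []
top push_face []
6.8167 [0.5062 0.0416 0.11  ] [-0.4687  1.9709  9.5193]
1.540224023178674 116.08871921399891
```

View pics/scene3.png

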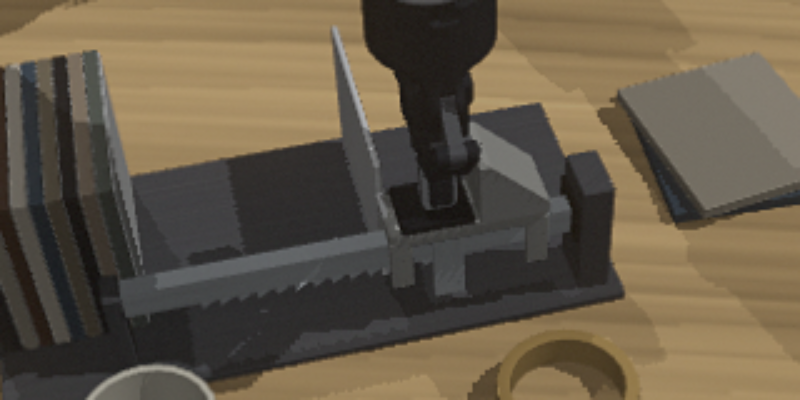

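The jaw is most of the way back: the carriage end is at (548,215) and the stop at (570,200). The fingertips are on the key at (440,205). I'll go slowly for the rest and watch the force.

```bash
python3 -m creep '-2 5.7 0 0 1; -2 5.7 0 0 1; -1.7 4.7 0 0 1; -1.7 4.7 0 0 1; 0 0 0 0 1'; python3 -m creep '-1.3 3.8 0 0 1; -1.3 3.8 0 0 1; 0 0 0 0 1'
```

```text
t: 7.23
position: [0.4992, 0.0611, 0.1101]
tool_rot: [3.14, -0.003, 0.337]
ft_force: [0.6, -0.4, 7.8]
opening: 0.0
t: 7.48
position: [0.4968, 0.0678, 0.1101]
tool_rot: [3.139, -0.002, 0.336]
ft_force: [1.6, -4.7, 7.9]
opening: -0.0002
```

```bash
python3 -m creep '-0.7 1.9 0 0 1; -0.7 1.9 0 0 1; 0 0 0 0 1'; python3 -m creep '-0.7 1.9 0 0 1; -0.7 1.9 0 0 1; 0 0 0 0 1'
```

```text
t: 7.73
position: [0.4963, 0.0692, 0.1102]
tool_rot: [3.137, -0.004, 0.334]
ft_force: [3.9, -11.0, 6.2]
opening: 0.0
t: 7.98
position: [0.4962, 0.0694, 0.1103]
tool_rot: [3.133, -0.005, 0.331]
ft_force: [8.8, -20.3, 3.4]
opening: 0.0
```

The fingers stall and the push force climbs to 22 N, so the jaw is hard against something. I'll check that it is the stop.

```bash
python3 - <<'E'
from h import *
im,d=capture("scene"); cv2.imwrite("pics/scene4.png",cv2.resize(im[160:280,230:390],(640,480)))
for t in("key_top","push_face"): print(t,[(r['centre'],r['p']) for r in pinpoint("scene",t)[:2]])
s=bot.observe(); print(s['t'],s['position'],s['ft_force'])
E
```

```text
key_top [([0.4985, 0.0546, 0.0947], 0.76)]
push_face [([0.4946, 0.0784, 0.1221], 0.65)]
8.1333 [0.4962 0.0694 0.1103] [  8.3055 -21.0268   2.8186]
```

View pics/scene4.png

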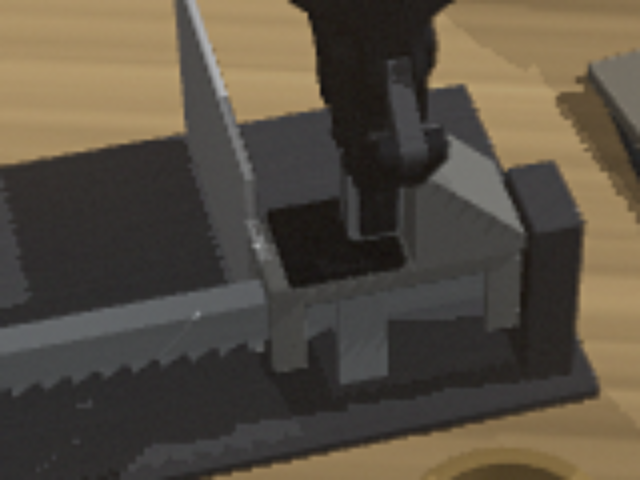

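The carriage end at (522,250) sits against the stop post at (535,260), with the key still down under the tips. I'll relieve most of the stored push without reversing, then lift straight up so that friction doesn't drag the jaw back.

```bash
python3 -m creep '0.7 -2 0 0 1; 0.7 -2 0 0 1; 0 0 0 0 1'; python3 -m creep '0 0 4 0 1; 0 0 5 0 1; 0 0 5 0 1; 1 -3 4 0 1; 1 -3 8 0 1; 0 0 25 0 1; 0 0 35 0 1; 0 0 35 0 1; 0 0 0 0 1; 0 0 0 0 1'
python3 - <<'E'
from h import *
s=bot.observe(); print(s['t'],s['position'],s['ft_force'])
for c in("scene","top"):
    im,d=capture(c); np.save(f"pics/{c}5d.npy",d)
    cv2.imwrite(f"pics/{c}5.png",im)
    for t in("key_top","push_face","mug","tape","case_a"): print(c,t,[(r['centre'],round(r['p'],2)) for r in pinpoint(c,t)[:2]])
    P=cloud(c,d).reshape(-1,3); P=P[np.isfinite(P[:,2])]; q=P[:,:2]-np.array([.543,-.0685])
    x=q@[.9441,.3297]; y=q@[-.3297,.9441]-.132
    m=(abs(x)<.015)&(abs(y)<.015); print(c,'key z',np.percentile(P[m,2],[10,50,90]),m.sum())
    m=(abs(x)<.02)&(abs(y-.03)<.025)&(abs(P[:,2]-.128)<.008); print(' face y rel',np.percentile(y[m],[2,50]),m.sum())
E
```

```text
t: 8.38
position: [0.4962, 0.0692, 0.1102]
tool_rot: [3.138, -0.003, 0.334]
ft_force: [4.6, -9.7, 5.6]
opening: 0.0
t: 9.22
position: [0.4969, 0.0671, 0.2323]
tool_rot: [-3.141, -0.004, 0.338]
ft_force: [0.3, 0.7, 0.1]
opening: 0.0002
9.2167 [0.4969 0.0671 0.2323] [0.2675 0.6665 0.1454]
scene key_top [([0.4971, 0.0567, 0.1041], 0.85)]
scene push_face [([0.4941, 0.078, 0.1236], 0.74)]
scene mug [([0.6879, -0.0977, -0.0002], 0.72)]
scene tape [([0.5865, 0.1317, -0.0005], 0.76)]
scene case_a [([0.3308, 0.2437, 0.007], 0.9), ([0.6875, -0.0982, 0.0033], 0.72)]
scene key z [0.0071 0.1064 0.3151] 929
 face y rel [0.0241 0.0323] 222
top key_top []
top push_face []
top mug [([0.6854, -0.1006, -0.0016], 0.69)]
top tape []
top case_a [([0.3311, 0.2439, 0.0067], 0.68)]
top key z [0.581  0.5835 0.6002] 2178Traceback (most recent call last):
  File "<stdin>", line 10, in <module>
    return _quantile_unchecked(
        a, q, axis, out, overwrite_input, method, keepdims, weights)
    return _ureduce(a,
                    func=_quantile_ureduce_func,
    ...<5 lines>...
                    overwrite_input=overwrite_input,
                    method=method)
    r = func(a, **kwargs)
    result = _quantile(arr,
                       quantiles=q,
    ...<2 lines>...
                       out=out,
                       weights=wgt)
    slices_having_nans = np.isnan(arr[-1, ...])
                                  ~~~^^^^^^^^^
IndexError: index -1 is out of bounds for axis 0 with size 0
```

View pics/scene5.png

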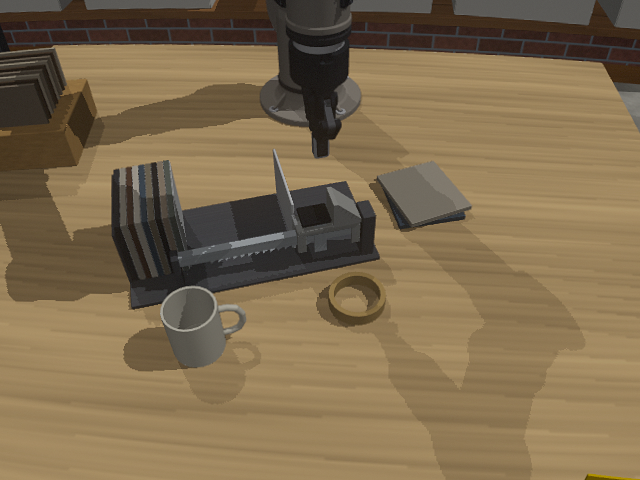

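The key is up (106 mm) and the bystanders read unchanged. I'll move the hand aside and check the carriage-to-stop gap from above.

```bash
python3 -m creep '-8 20 10 0 1; -10 30 0 0 1; -10 30 0 0 1; -10 30 0 0 1; -10 30 0 0 1; -10 30 0 0 1; -10 30 0 0 1; 0 0 0 0 1; 0 0 0 0 1; 0 0 0 0 1'
python3 - <<'E'
from h import *
c0=np.array([.543,-.0685])
for f in("top0","top6","scene0","scene6"):
    c=f[:-1]
    if f[-1]=="6":
        im,d=capture(c); cv2.imwrite(f"pics/{f}.png",cv2.resize(im[240:360,250:410] if c=="top" else im[160:280,250:410],(640,480)))
        print([(t,[(r['centre'],round(r['p'],2)) for r in pinpoint(c,t)[:1]]) for t in("key_top","push_face")])
    else: d=np.load(f"pics/{f}d.npy")
    P=cloud(c,d).reshape(-1,3); P=P[np.isfinite(P[:,2])]; q=P[:,:2]-c0; x=q@[.9441,.3297]; y=q@[-.3297,.9441]
    h=(abs(x)<.018)&(P[:,2]>.12)&(P[:,2]<.137)&(y>-.02)&(y<.2)
    s=(abs(x)<.018)&(abs(P[:,2]-.096)<.004)&(y>.2)&(y<.235)
    k=y[h].min() if h.any() else np.nan
    print(f,'face y',np.percentile(y[h],[2,50]),'stop y',np.percentile(y[s],[5,50,95]))
    y0=np.percentile(y[h],2)-.0265
    m=(abs(x)<.012)&(abs(y-y0)<.012); print('  key z',np.median(P[m,2]))
s=bot.observe(); print(s['t'],s['position'],s['ft_force'])
E
```

```text
t: 10.65
position: [0.4281, 0.266, 0.2401]
tool_rot: [3.141, 0.0, 0.337]
ft_force: [0.5, -0.9, -0.1]
opening: 0.0002
top0 face y [0.0271 0.0383] stop y [0.2077 0.2175 0.2273]
  key z 0.10551550446011448
[('key_top', [([0.503, 0.0557, 0.1112], 0.71)]), ('push_face', [([0.4914, 0.0807, 0.1222], 0.82)])]
top6 face y [0.1581 0.169 ] stop y [0.2014 0.2165 0.2272]
  key z 0.10556825644241036
scene0 face y [0.0253 0.0357] stop y [0.2061 0.2157 0.2255]
  key z 0.06445408704317823
[('key_top', [([0.4989, 0.0543, 0.1085], 0.85)]), ('push_face', [([0.4937, 0.0772, 0.1243], 0.76)])]
scene6 face y [0.156 0.163] stop y [0.2049 0.2153 0.2257]
  key z 0.06282763109862455
10.95 [0.4283 0.2658 0.2402] [-0.0194  0.3382  0.3626]
```

View pics/top6.png

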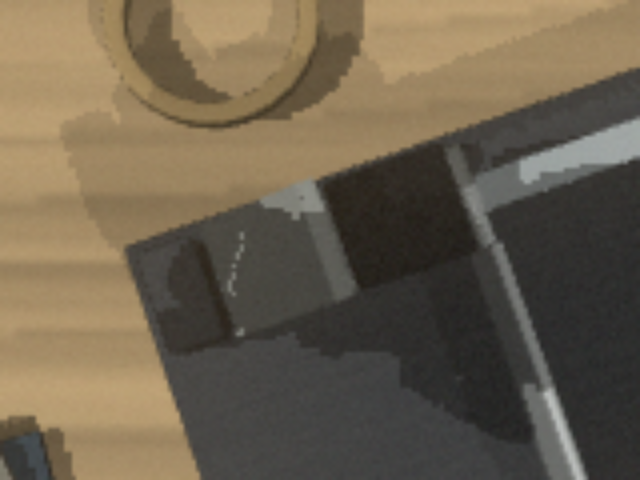

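The carriage butts against the end stop at about (225,300). Hump face to stop middle measures 58.4 mm, against 58.5 mm expected at jaw 0.170. The key is back at 105.5 mm and the hand is clear, so I'm handing in.

```bash
python3 -c "
from cell import bot
print(bot.sign_off())"
```

```text
the job is handed in; nothing more can be done
None
```

The jaw is fully back against the end stop, the release key has sprung up, and the job is handed in at about 11 s of the 32 s allowed. I pressed the key nearly to the bottom with shut fingertips. I kept it pressed while sliding the jaw about 132 mm, until the fingers stalled against the stop at about 22 N. Then I eased off, lifted straight up and moved the hand aside.

**Last checks:**
- **Jaw:** from the top view the hump face is 58.4 mm from the middle of the stop, against 58.5 mm expected at full travel. The jaw value is therefore about 0.170 m. The scene view agrees to about 1 mm.
- **Key:** its top is at 105.5 mm in the top view, the same as before pressing.
- **Bystanders:** the mug, the tape and the case stack were within about 3 mm of their starting positions when checked just after the lift. I did not measure `case_b` separately.
- **Hand:** the tool is clear of everything and the force on it is about zero.

**Checks that failed or disagreed:**
- My final scene-view depth sample of the key (63 mm) was useless because it also caught surfaces behind the key. It read the same at the start.
- The networks found nothing for the key or hump in some top views, when the hand was in the way, and found no tape in any top view.

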